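# Scrub the chopping board

## Robot

A 6-joint arm with a two-finger parallel gripper is mounted at the origin on a cart in front of the work surface, level with it; the furniture and walls round the work are solid. World frame = base frame: x ahead of the robot, y to its left, z up, the work surface at z = 0. Lengths are in mm, angles in rad, forces in N, time in s.
With the tool pointing down it reaches from about 300 to 775 mm from the base axis. Payload 14.6 kg.
Tool frame: the origin (TCP) lies at the very end of the fingers, on their centre line; the grasp point (between the pads) lies 19 mm behind it (manip.grip_point_offset is the distance from the TCP to the grasp point, in mm); z points along the fingers, y is the line along which they close (so a half turn about z gives the same grasp; the last joint's range is limited). The gripper opens to 94 mm and grips with 3 to 60 N. Pads are 16 mm wide; open, the fingers measure 119 mm over their backs; the gripper's body (75 mm by 177 mm) begins 78 mm behind the grasp point.
Start: joints at [-1.366, 0.3, 1.521, -0, 1.321, -0.067], TCP at [147.649, -529.801, 170.046] pointing down, gripper open.
Joint ranges: [-3.03, 3.03], [-0.79, 2.21], [0.23, 2.52], [-1.04, 4.18], [0, 3.07], [-2.55, 2.55]. Speed limits (rad/s): [2.22, 2.22, 2.57, 3.14, 3.14, 3.14].

## Interface

Orientations are given as [roll, pitch, yaw] about the fixed x, y, z axes, in that order (R = Rz(yaw) Ry(pitch) Rx(roll)).
In Python, from cell import telemetry, eyes, manip gives the robot as it stands.
- The arm moves only by the tool play_rows, never from a script. Its arguments are lists of equal length, an entry for each row: "translation": the shift along the world's x, y, z in m, a list of three; "yaw": the turn about the world's z in rad. A call has 1 to 12 rows; each row is the pose to reach, as a shift and turn from the pose commanded when the call began; what a row does not reach only later rows make up. A row lasts 1/8 s, in which the tool goes at most 62.5 mm and 10.7 degrees, less where a joint would pass 70% of its speed; a pose out of reach is approached as far as the arm can. A call with a gripper value outside its range is refused whole. "hand" is the opening, from 0 (shut) to 1 (fully open), set as the call begins (left out, the last holds). The fingers move at their own pace and stop on an object; "force" is the grip in N (left out, the last holds). Time passes only in rows, so rows that repeat a pose let the fingers close. It gives the time, the measured TCP pose, the force, the opening and the grip force at its end, in the units of the state.
- telemetry.read_state(): the state, without advancing time (a new reading comes with each control period).
- eyes.camera(name): name is "side" or "top" or "wrist"; returns a dict with "pixels" (400x640x3 uint8, red, green, blue), "fx", "fy", "cx", "cy" (pixels), "cam_to_world" (4x4, takes a point from camera to world coordinates); the wrist camera has in their place "T_tool_cam" (4x4, takes a point from camera to tool coordinates, whose origin is the TCP and whose axes are the flange's). Camera axes: x right, y up, looking along -z (the intrinsics and any distortion apply to the point x, -y, -z); pixel columns grow to the right and rows downward; lengths in mm; the calibration is good to about 2 mm. A picture is of the moment at which its call begins: read the wrist's pose just before it. There is no depth.
- manip.sign_off(): hands the job in; it is judged then, once.
The state is a dict: "clock": time; "joints": joint angles; "qd": joint speeds; "effort": joint torques, N m; "eef_pos": TCP position; "eef_rot": TCP orientation; "wrist_force": force on the tool from outside, world axes, zero at the start; "moment": the same for the moment, N m; "finger_gap": finger opening in mm; "finger_force": force on a finger pad.
Only numpy, scipy, OpenCV 4.12 (cv2) and the standard library are available. Lean on these libraries where they do the work, as an engineer would, in place of code of your own. Each camera call takes 0.05 s, during which the arm holds its last target. There are 200 camera calls.

## Task

Scrub the chopping board with the green block with the wooden grip (not the blue one, which is for pans and stays where it is): set it down on the middle of the board's left end with its long side square across the board, press until its springy sole is squeezed about halfway, and draw it along the middle of the board to the right end in one unbroken stroke under that steady pressure, never squashing it hard. Then lift it off and stand it upright on the worktop, clear of the board.

Things in the scene. Friction and masses are not known exactly. Their poses are not given: they have to be found in the camera images.
- scrub_block: Green scrubbing block, 0.15 to 0.23 kg, standing on its sole left of the board; it and the blue block swap places. Origin: centre of the unsqueezed sole's underside (standing free, 2 mm below the worktop), z up. Yellow sole 84x54, z 0-16; green plate 90 (block x) x 60, z 16-34; light-wood grip rib 80 long (block x), 24 thick (block y, pinch across it), z 34-74.
- scrub_block_sole (a joint): How far the green block's sole is squeezed, in m: 0 free, 0.014 fully squashed. Spring of about 0.7 N per mm: halfway, 0.007, is about 5 N. The block's origin sinks below the surface it presses on by this amount.
- chopping_board: Wooden chopping board lying flat; it does not move. 220 (board x) x 300 (board y, its length) x 22 mm thick. Origin: centre of its underside, top at z = 22 mm. Board +y points to the robot's left, turned by up to 0.25 rad. At each end of the stroke the block's centre is about 100 mm from the board's centre, the whole block still on the board.
- pan_block: Bystander: scrubbing block of the same shape and size, with a blue plate, black grip and black sole; standing on the worktop. Leave it.

How it is judged (in metres and radians):
On the way, in this order (a step that is already met when the one before it is completed fails the run):
1. green block's centre 80 mm or more left of the board's middle: on the board, sole squeezed 3.5-12.5 mm, within 30 mm of the long centre line, square across within 17 deg (contact force between scrub_block and chopping_board above 1.5 N and value of joint scrub_block_sole between 0.0035 and 0.0125 m and x of scrub_block in the frame of chopping_board between -0.03 and 0.03 m and angle between the x axis of scrub_block and the x axis of chopping_board, either way round below 0.3 rad and y of scrub_block in the frame of chopping_board above 0.08 m), for 0.1 s.
2. its centre 20 to 65 mm left of the middle: on the board, sole squeezed 3.5-12.5 mm, within 30 mm of the long centre line, square across within 17 deg (contact force between scrub_block and chopping_board above 1.5 N and value of joint scrub_block_sole between 0.0035 and 0.0125 m and x of scrub_block in the frame of chopping_board between -0.03 and 0.03 m and angle between the x axis of scrub_block and the x axis of chopping_board, either way round below 0.3 rad and y of scrub_block in the frame of chopping_board between 0.02 and 0.065 m), for 0.08 s.
3. its centre 5 to 50 mm right of the middle: on the board, sole squeezed 3.5-12.5 mm, within 30 mm of the long centre line, square across within 17 deg (contact force between scrub_block and chopping_board above 1.5 N and value of joint scrub_block_sole between 0.0035 and 0.0125 m and x of scrub_block in the frame of chopping_board between -0.03 and 0.03 m and angle between the x axis of scrub_block and the x axis of chopping_board, either way round below 0.3 rad and y of scrub_block in the frame of chopping_board between -0.05 and -0.005 m), for 0.08 s.
4. its centre 80 mm or more right of the middle: on the board, sole squeezed 3.5-12.5 mm, within 30 mm of the long centre line, square across within 17 deg (contact force between scrub_block and chopping_board above 1.5 N and value of joint scrub_block_sole between 0.0035 and 0.0125 m and x of scrub_block in the frame of chopping_board between -0.03 and 0.03 m and angle between the x axis of scrub_block and the x axis of chopping_board, either way round below 0.3 rad and y of scrub_block in the frame of chopping_board below -0.08 m), for 0.1 s.
At the end, for the whole second after the job is handed in: The green block stands upright (within 10 degrees) on its sole on the worktop, at rest, touching neither the board nor the blue block; the blue block is within 30 mm of where it started (height (world z) of scrub_block between -0.01 and 0.006 m and angle between scrub_block's own z axis and vertical below 0.17 rad and contact force between scrub_block and chopping_board below 0.05 N and contact force between scrub_block and pan_block below 0.05 N and linear speed of scrub_block below 0.02 m/s and angular speed of scrub_block below 0.2 rad/s and distance of pan_block from where it was at the start of the episode below 0.03 m).
It fails at once if green block 4 to 15 mm above the board over its middle part (within 60 mm of the middle along it, 80 mm across) (z of scrub_block in the frame of chopping_board between 0.026 and 0.037 m and y of scrub_block in the frame of chopping_board between -0.06 and 0.06 m and x of scrub_block in the frame of chopping_board between -0.08 and 0.08 m).
It fails at once if the green block is squashed hard onto the board (more than 25 N) (contact force between scrub_block and chopping_board above 25 N).
It fails at once if the blue block is moved more than 30 mm (distance of pan_block from where it was at the start of the episode above 0.03 m).
It also fails if it takes over 61 s, if anything falls off the work surface, if the arm or the gripper's body presses on something with over 40 N, if the wrist force passes 120 N, or if a joint passes its speed limit or range.

## Working session

There is one attempt and no reset: what is moved stays moved. The work goes in short steps, Python scripts to look and compute and a tool call to move; the robot and the scene stay as the last step left them, time stands still between calls to the robot, and variables do not carry over. Pictures are saved under pics/ and viewed, at most 10 in all, crops included, and the job is handed in when it is done.

Besides the shell and the picture viewer there is one more tool, called as name(argument=value, ...), one argument or row to a line, values as JSON. play_rows: Moves the arm, as the interface text tells. Its arguments: {"type":"object","properties":{"translation":{"type":"array","items":{"type":"array","items":{"type":"number"}}},"yaw":{"type":"array","items":{"type":"number"}},"hand":{"type":"number"},"force":{"type":"number"}},"required":["translation","yaw"]}

```bash
ls; mkdir -p pics
python3 - <<'E'
from cell import telemetry, eyes, manip
import cv2, numpy as np
s=telemetry.read_state(); print(s)
for n in("top","side"):
    c=eyes.camera(n); cv2.imwrite(f"pics/{n}0.png",c["pixels"][:,:,::-1]); print(n,{k:np.round(v,3).tolist() for k,v in c.items() if k!="pixels"})
E
```

```text
pics
{'clock': 0.0, 'joints': array([-1.36556349e+00,  3.00470931e-01,  1.52163384e+00,  1.24733856e-05,
        1.32068981e+00, -6.66114688e-02]), 'qd': array([0.00055647, 0.00032653, 0.00187877, 0.0015336 , 0.00038655,
       0.00074256]), 'effort': array([-4.52463360e-05, -5.31810415e+01, -3.52743459e+01,  7.08816829e-02,
        2.42544775e-02, -1.19311371e-04]), 'eef_pos': array([ 147.6079828 , -529.48530613,  169.46413005]), 'eef_rot': array([-3.14039419e+00, -9.20581781e-05,  2.71841154e-01]), 'wrist_force': array([0.21251125, 0.4726966 , 0.81855053]), 'moment': array([-0.0712459 , -0.0563974 ,  0.01335417]), 'finger_force': 0.0, 'finger_gap': 94.32842125280176}
top {'fx': 400.843, 'fy': 400.843, 'cx': 321.149, 'cy': 205.516, 'cam_to_world': [[0.019, 0.979, -0.202, 375.587], [-1.0, 0.017, -0.008, 96.491], [-0.004, 0.202, 0.979, 878.682], [0.0, 0.0, 0.0, 1.0]]}
side {'fx': 405.686, 'fy': 405.686, 'cx': 313.947, 'cy': 203.149, 'cam_to_world': [[-0.871, 0.336, -0.359, 251.763], [-0.491, -0.566, 0.662, 686.219], [0.02, 0.753, 0.658, 598.404], [0.0, 0.0, 0.0, 1.0]]}
```

View pics/top0.png

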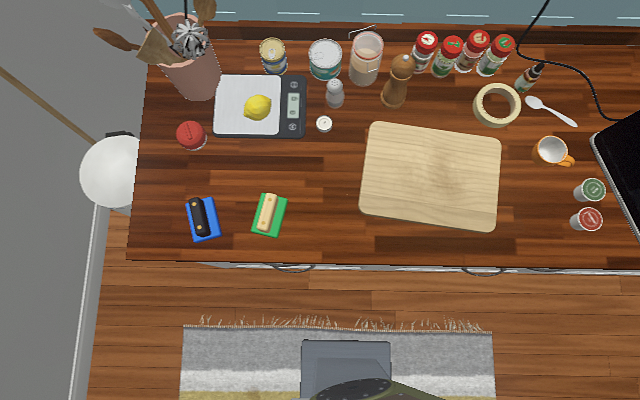

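View pics/side0.png

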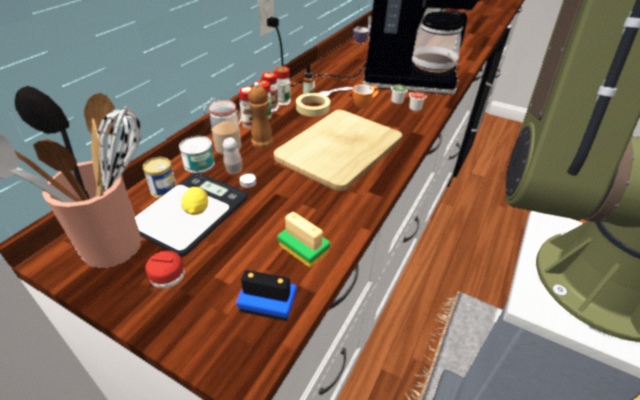

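The top view shows the board around (430,176), the green block at (269,214) with its wooden rib, and the blue block at (203,218). The side view shows the green block at (303,238) and the board at (340,147).

```bash
cat > h.py <<'E'
import numpy as np, cv2
def ray(c,u,v,T=None):
    T=c["cam_to_world"] if T is None else T
    d=T[:3,:3]@np.array([(u-c["cx"])/c["fx"],-(v-c["cy"])/c["fy"],-1.]); return T[:3,3],d
def onz(c,u,v,z,T=None):
    o,d=ray(c,u,v,T); return o+d*(z-o[2])/d[2]
def tri(rs):
    A=sum(np.eye(3)-np.outer(d,d)/(d@d) for o,d in rs); b=sum((np.eye(3)-np.outer(d,d)/(d@d))@o for o,d in rs)
    return np.linalg.solve(A,b)
def blob(img,lo,hi,roi):
    x0,y0,x1,y1=roi; m=np.zeros(img.shape[:2],np.uint8)
    hsv=cv2.cvtColor(img,cv2.COLOR_RGB2HSV)
    m[y0:y1,x0:x1]=cv2.inRange(hsv,lo,hi)[y0:y1,x0:x1]
    cs=cv2.findContours(m,cv2.RETR_EXTERNAL,cv2.CHAIN_APPROX_NONE)[0]
    return max(cs,key=cv2.contourArea)
E
python3 - <<'E'
from h import *
from cell import eyes
T=eyes.camera("top");S=eyes.camera("side")
P=lambda c,u,v:cv2.cvtColor(c["pixels"],cv2.COLOR_RGB2HSV)[v,u]
print("hsv top rib,green,board,table",P(T,268,213),P(T,284,215),P(T,430,150),P(T,330,200),"side",P(S,303,228),P(S,303,248),P(S,340,147))
W=((12,40,150),(30,190,255)); G=((45,100,60),(80,255,255))
for n,c,rb,rg in (("top",T,(345,110,515,240),(240,180,300,245)),("side",S,(265,100,410,195),(265,205,340,270))):
    for nm,col,r in(("board",W,rb),("rib",W,rg),("green",G,rg)):
        k=blob(c["pixels"],*col,r); q=cv2.minAreaRect(k); b=cv2.boxPoints(q); 
        ap=cv2.approxPolyDP(cv2.convexHull(k),4,True)[:,0]
        z={"board":22,"rib":72,"green":32}[nm]
        print(n,nm,cv2.contourArea(k),np.round(q[0],1),np.round(q[1],1),round(q[2],1),"approx",ap.tolist())
        print("   box@z",[np.round(onz(c,*p,z)[:2]).tolist() for p in b],"ap@z",[np.round(onz(c,*p,z)[:2]).tolist() for p in ap])
E
```

```text
hsv top rib,green,board,table [ 21  81 230] [ 28 136  73] [ 20  72 217] [ 12 194 105] side [ 28  51 255] [ 68 181 225] [ 23  73 251]
top board 12591.0 [431.9 175.9] [139.3  94.7] 8.4 approx [[370, 125], [384, 121], [497, 139], [501, 150], [494, 228], [481, 231], [363, 212], [358, 204]]
   box@z [[538.0, 27.0], [756.0, -4.0], [712.0, -314.0], [499.0, -269.0]] ap@z [[741.0, -4.0], [751.0, -36.0], [712.0, -290.0], [686.0, -297.0], [509.0, -270.0], [502.0, -241.0], [539.0, 12.0], [557.0, 23.0]]
top rib 378.5 [266.4 211.1] [11.5 37.9] 15.5 approx [[275, 194], [267, 229], [257, 228], [266, 193]]
   box@z [[493.0, 235.0], [570.0, 218.0], [564.0, 195.0], [487.0, 212.0]] ap@z [[564.0, 199.0], [491.0, 212.0], [493.0, 232.0], [566.0, 218.0]]
top green 509.0 [268.9 214.9] [28.2 41.7] 15.3 approx [[261, 193], [287, 199], [277, 237], [251, 231]]
   box@z [[491.0, 254.0], [580.0, 235.0], [564.0, 175.0], [476.0, 195.0]] ap@z [[575.0, 234.0], [563.0, 177.0], [480.0, 196.0], [492.0, 252.0]]
side board 6000.5 [335.9 146.1] [112.   79.5] 23.8 approx [[295, 100], [330, 100], [402, 135], [350, 181], [333, 187], [274, 158]]
   box@z [[741.0, 23.0], [880.0, -365.0], [501.0, -273.0], [457.0, 49.0]] ap@z [[849.0, -279.0], [759.0, -335.0], [499.0, -258.0], [532.0, -4.0], [556.0, 36.0], [734.0, 9.0]]
side rib 794.5 [302.5 229. ] [43.5 21.6] 33.7 approx [[289, 212], [322, 230], [324, 236], [314, 249], [284, 228]]
   box@z [[564.0, 246.0], [571.0, 192.0], [479.0, 215.0], [477.0, 264.0]] ap@z [[567.0, 203.0], [489.0, 214.0], [479.0, 226.0], [479.0, 262.0], [552.0, 245.0]]
side green 596.5 [302.1 246.9] [52.  26.3] 11.6 approx [[278, 235], [285, 230], [324, 238], [329, 245], [310, 262]]
   box@z [[553.0, 280.0], [582.0, 218.0], [482.0, 192.0], [460.0, 254.0]] ap@z [[574.0, 234.0], [570.0, 215.0], [493.0, 195.0], [477.0, 207.0], [487.0, 262.0]]
```

play_rows(
  translation=[
    [0.03,0.05,0.05],
    [0.06,0.1,0.06],
    [0.09,0.155,0.06],
    [0.115,0.21,0.06],
    [0.14,0.265,0.06],
    [0.17,0.32,0.06],
    [0.195,0.375,0.06],
    [0.22,0.43,0.06],
    [0.245,0.485,0.06],
    [0.275,0.54,0.06],
    [0.3,0.595,0.06],
    [0.33,0.65,0.06],
  ],
  yaw=[-0.04,-0.08,-0.12,-0.16,-0.2,-0.24,-0.28,-0.32,-0.36,-0.4,-0.44,-0.48],
  hand=1,
)

```text
clock: 1.7
eef_pos: [478.0, 122.2, 230.2]
eef_rot: [-3.142, -0.0, -0.209]
wrist_force: [0.3, -0.7, 0.9]
finger_gap: 94.1
finger_force: 0.0
```

play_rows(
  translation=[
    [0.02,0.04,0],
    [0.035,0.07,0],
    [0.05,0.095,0],
    [0.05,0.095,0],
    [0.05,0.095,0],
  ],
  yaw=[0,0,0,0,0],
)

```text
clock: 2.33
eef_pos: [527.3, 214.6, 229.9]
eef_rot: [3.141, 0.0, -0.208]
wrist_force: [0.1, 0.3, 0.2]
finger_gap: 94.0
finger_force: 0.0
```

Run:
```python
from h import *
from cell import eyes,telemetry
s=telemetry.read_state();print(s["eef_pos"],s["eef_rot"],s["joints"][5])
c=eyes.camera("wrist");print(np.round(c["T_tool_cam"],3).tolist(),c["fx"])
cv2.imwrite("pics/w1.png",c["pixels"][:,:,::-1])
```

```text
[527.27714666 214.59039163 229.85143941] [ 3.14123420e+00  4.13138312e-04 -2.08256843e-01] 2.1012887252686863
[[-0.0, 0.968, 0.252, 72.713], [1.0, 0.0, 0.0, -1.553], [0.0, 0.252, -0.968, -215.057], [0.0, 0.0, 0.0, 1.0]] 352.3490534374809
```

View pics/w1.png

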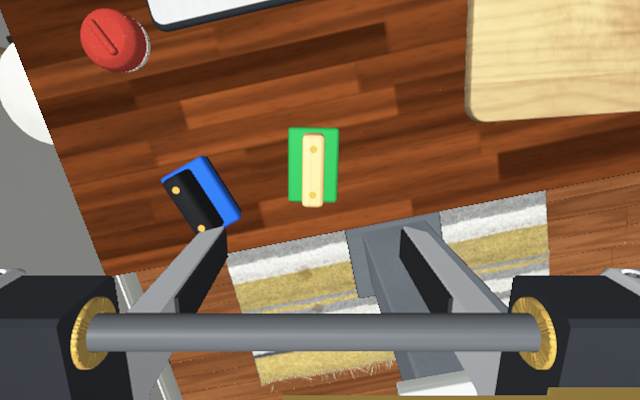

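The wrist view shows the green block with its rib centred near (313,170), between the fingers. The blue block is clear to the left at (200,192).

```bash
cat >> h.py <<'E'
from scipy.spatial.transform import Rotation as Ro
def wT(s,c):
    T=np.eye(4);T[:3,:3]=Ro.from_euler("xyz",s["eef_rot"]).as_matrix();T[:3,3]=s["eef_pos"];return T@c["T_tool_cam"]
W=((12,40,150),(30,190,255))
E
python3 - <<'E'
from h import *
from cell import eyes,telemetry
s=telemetry.read_state()
c=eyes.camera("wrist");M=wT(s,c)
k=blob(c["pixels"],*W,(280,110,350,220));q=cv2.minAreaRect(k);b=cv2.boxPoints(q);print(q)
kg=blob(c["pixels"],(45,100,60),(80,255,255),(270,110,350,220));g=cv2.boxPoints(cv2.minAreaRect(kg))
for z,bb in((72,b),(32,g)): print([np.round(onz(c,*p,z,M)[:2],1).tolist() for p in bb])
# triangulate rib end corners against earlier top view
import json
T=dict(fx=400.843,fy=400.843,cx=321.149,cy=205.516,cam_to_world=np.array([[0.019,.979,-.202,375.587],[-1,.017,-.008,96.491],[-.004,.202,.979,878.682],[0,0,0,1.]]))
far=b[np.argsort(b[:,1])[:2]];far=far[np.argsort(far[:,0])]
for p,t in zip(far,((266,193),(275,194))): print("rib top far corner",np.round(tri([ray(c,*p,M),ray(T,*t)]),1))
S=dict(fx=405.686,fy=405.686,cx=313.947,cy=203.149,cam_to_world=np.array([[-.871,.336,-.359,251.763],[-.491,-.566,.662,686.219],[.02,.753,.658,598.404],[0,0,0,1.]]))
print("with side",np.round(tri([ray(c,*far[1],M),ray(S,289,212),ray(T,275,194)]),1))
# board
k=blob(c["pixels"],*W,(440,0,640,140));print(cv2.approxPolyDP(k,4,True)[:,0].tolist())
print("board near-left lines", [np.round(onz(c,*p,22,M)[:2]).tolist() for p in cv2.approxPolyDP(k,4,True)[:,0]])
E
```

```text
((312.3636779785156, 169.9975128173828), (21.56007194519043, 74.2240982055664), 1.0416265726089478)
[[494.3, 236.8], [572.9, 218.0], [567.8, 196.0], [488.9, 213.6]]
[[579.9, 234.5], [567.9, 178.1], [479.8, 195.1], [492.4, 254.7]]
rib top far corner [571.3 219.7  52.7]
rib top far corner [566.6 197.8  67. ]
with side [567.8 198.4  67.4]
[[469, 0], [469, 107], [477, 119], [639, 110], [639, 0]]
board near-left lines [[671.0, 13.0], [558.0, 24.0], [542.0, 16.0], [514.0, -170.0], [632.0, -167.0]]
```

play_rows(
  translation=[
    [0.003,0.001,-0.04],
    [0.003,0.001,-0.09],
    [0.003,0.001,-0.14],
    [0.003,0.001,-0.17],
    [0.003,0.001,-0.192],
    [0.003,0.001,-0.192],
    [0.003,0.001,-0.192],
  ],
  yaw=[-0.007,-0.007,-0.007,-0.007,-0.007,-0.007,-0.007],
)

```text
clock: 3.3
eef_pos: [531.2, 215.9, 39.4]
eef_rot: [-3.141, -0.001, -0.216]
wrist_force: [0.3, 0.3, 0.2]
finger_gap: 93.8
finger_force: 0.0
```

play_rows(
  translation=[
    [0,0,0],
    [0,0,0],
    [0,0,0],
    [0,0,0],
    [0,0,0],
    [0,0,0],
    [0,0,0],
    [0,0,0],
  ],
  yaw=[0,0,0,0,0,0,0,0],
  hand=0,
  force=40,
)

```text
clock: 4.3
eef_pos: [530.6, 216.1, 38.0]
eef_rot: [3.142, 0.0, -0.215]
wrist_force: [0.2, 0.4, -0.3]
finger_gap: 17.4
finger_force: 0.0
```

Run:
```python
from h import *
from cell import eyes,telemetry
s=telemetry.read_state();print(s["eef_pos"],s["finger_gap"],s["finger_force"])
c=eyes.camera("wrist");cv2.imwrite("pics/w2.png",c["pixels"][:,:,::-1])
```

```text
[530.58174866 216.06623203  38.02653515] 17.370167854259076 0.0
```

View pics/w2.png

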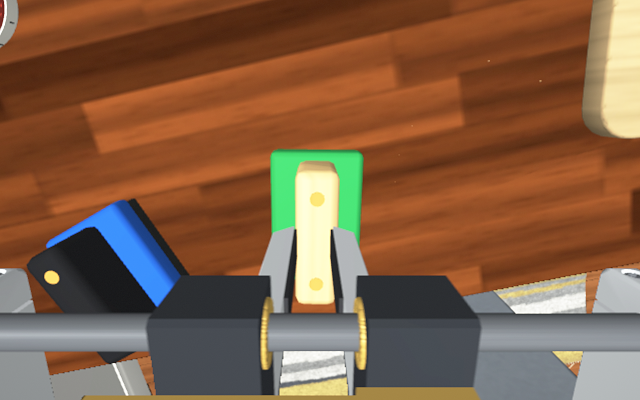

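The wrist view shows the rib (297–335, 165–303) between the pads, apparently at or near contact. The finger force still reads 0, so I'll give the fingers more time.

play_rows(
  translation=[
    [0,0,0],
    [0,0,0],
    [0,0,0],
    [0,0,0],
  ],
  yaw=[0,0,0,0],
  hand=0,
  force=40,
)

```text
clock: 4.85
eef_pos: [530.6, 216.1, 38.0]
eef_rot: [-3.142, 0.0, -0.215]
wrist_force: [0.5, -0.5, 0.4]
finger_gap: 0.5
finger_force: 0.0
```

Run:
```python
from h import *
from cell import eyes,telemetry
c=eyes.camera("wrist");d=eyes.camera("side")
a=c["pixels"][100:400,120:520];b=cv2.resize(d["pixels"][130:330,180:447],(400,300))
cv2.imwrite("pics/w3.png",np.hstack([a,b])[:,:,::-1])
```

```text
(no output)
```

View pics/w3.png

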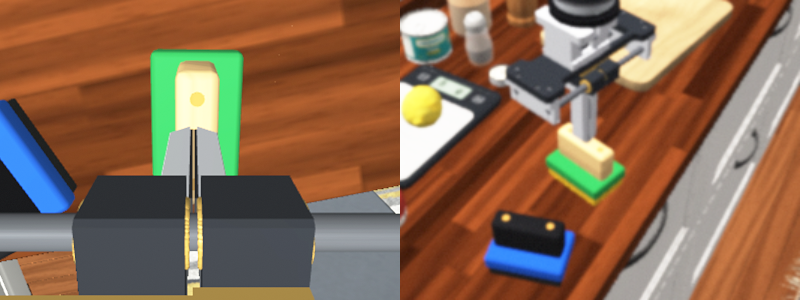

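The fingers have closed above or over the rib instead of around it. In the crop the tips hide the rib's near half. I'll check the numbers.

Run:
```python
from h import *
from cell import eyes,telemetry,manip
s=telemetry.read_state();print(s["clock"],s["eef_pos"],s["joints"],s["finger_gap"],s["wrist_force"],manip.grip_point_offset)
c=eyes.camera("wrist");M=wT(s,c);d=eyes.camera("side")
for p in((270,150),(363,150)):print("plate far @32",onz(c,*p,32,M)[:2])
for p in((298,165),(336,165)):print("rib far @72",onz(c,*p,72,M)[:2],"@40",onz(c,*p,40,M)[:2])
def proj(c,X,T=None):
    T=c["cam_to_world"] if T is None else T
    q=np.linalg.inv(T)@np.r_[X,1];return np.round([c["cx"]-c["fx"]*q[0]/q[2],c["cy"]+c["fy"]*q[1]/q[2]],1)
print("tcp in wrist",proj(c,s["eef_pos"],M),"in side",proj(d,s["eef_pos"]))
for z in(38,72,110,140):print(z,proj(d,[530.6,216,z]),proj(c,[530.6,216,z],M))
a=cv2.resize(c["pixels"][130:330,250:390],None,fx=2.8,fy=2.8,interpolation=2);b=cv2.resize(d["pixels"][150:290,250:350],(400,560),interpolation=2)
cv2.imwrite("pics/w4.png",np.hstack([a[:560],b])[:,:,::-1])
```

```text
4.95 [530.57189385 216.05521536  38.03496435] [3.22772592e-01 4.89253256e-01 1.58457088e+00 7.92511689e-06
 1.06778356e+00 2.10879436e+00] 0.4136347699524107 [ 0.70795157 -0.11545742  0.01533102] 18.8
plate far @32 [580.54431866 234.43723019]
plate far @32 [568.08087029 177.4620574 ]
rib far @72 [573.75373842 216.27148057] @40 [568.7745178  218.78571765]
rib far @72 [569.53745907 196.99657597] @40 [563.81318961 196.10478986]
tcp in wrist [315.6 221.1] in side [302.1 235.4]
38 [302.1 235.4] [315.7 221. ]
72 [302.1 222.6] [316.1 240.9]
110 [302.1 207.5] [316.8 272.9]
140 [302.1 194.7] [317.6 311.3]
```

View pics/w4.png

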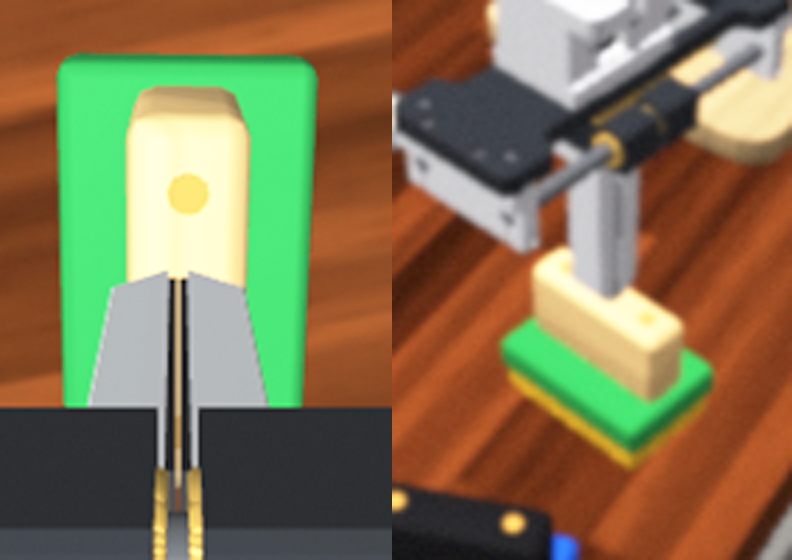

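The side view has the fingertips ending at the rib's top face, near (302,224), although the reported TCP is z=38. In the wrist view the tips are at row 228. So the real fingertips look to be about 35–40 mm above the stated TCP. I'll triangulate them.

Run:
```python
from h import *
from cell import eyes,telemetry,manip
s=telemetry.read_state()
c=eyes.camera("wrist");M=wT(s,c);d=eyes.camera("side")
for w,t in(((290,233),(295,219)),((311,228),(300,215)),((290,233),(294,221))):
    a,b=ray(c,*w,M),ray(d,*t);X=tri([a,b]);print(np.round(X,1), "miss",round(abs(np.cross(a[1],b[1])@(a[0]-b[0]))/np.linalg.norm(np.cross(a[1],b[1])),1))
```

```text
[541.2 226.3  84.1] miss 2.9
[540.  214.   84.1] miss 6.8
[541.1 227.6  80.6] miss 0.2
```

The tips really are at z≈82, about 44 mm above the reported TCP, so the stated tool length is off. I'll open, descend until the reported z is about −2, and watch the force.

play_rows(
  translation=[
    [0,0,0.01],
    [0,0,0.01],
    [0,0,0.01],
    [0,0,0.01],
    [0,0,0.01],
    [0,0,0.01],
    [0,0,0.01],
    [0,0,0.01],
    [0,0,0.01],
    [0,0,0.01],
  ],
  yaw=[0,0,0,0,0,0,0,0,0,0],
  hand=0.75,
)

```text
clock: 6.4
eef_pos: [530.6, 216.1, 48.0]
eef_rot: [3.142, 0.0, -0.215]
wrist_force: [-0.9, 0.4, 0.5]
finger_gap: 70.3
finger_force: 0.0
```

play_rows(
  translation=[
    [0,0,-0.006],
    [0,0,-0.012],
    [0,0,-0.018],
    [0,0,-0.024],
    [0,0,-0.028],
    [0,0,-0.028],
  ],
  yaw=[0,0,0,0,0,0],
)

```text
clock: 7.15
eef_pos: [530.5, 216.0, 19.7]
eef_rot: [3.141, 0.0, -0.215]
wrist_force: [-0.7, 0.1, 0.2]
finger_gap: 70.7
finger_force: 0.0
```

play_rows(
  translation=[
    [0,0,-0.005],
    [0,0,-0.01],
    [0,0,-0.015],
    [0,0,-0.02],
    [0,0,-0.022],
    [0,0,-0.022],
  ],
  yaw=[0,0,0,0,0,0],
)

```text
clock: 7.9
eef_pos: [530.5, 216.1, -2.1]
eef_rot: [3.142, 0.0, -0.215]
wrist_force: [0.7, 0.5, -0.6]
finger_gap: 70.5
finger_force: 0.0
```

Run:
```python
from h import *
from cell import eyes,telemetry
s=telemetry.read_state();print(s["eef_pos"],s["wrist_force"])
c=eyes.camera("wrist");d=eyes.camera("side")
a=cv2.resize(c["pixels"][130:330,215:415],(400,400),interpolation=2);b=cv2.resize(d["pixels"][165:265,255:355],(400,400),interpolation=2)
cv2.imwrite("pics/w5.png",np.hstack([a,b])[:,:,::-1])
```

```text
[530.54914286 216.07113937  -2.06027409] [ 0.65751628  0.5441009  -0.56690828]
```

View pics/w5.png

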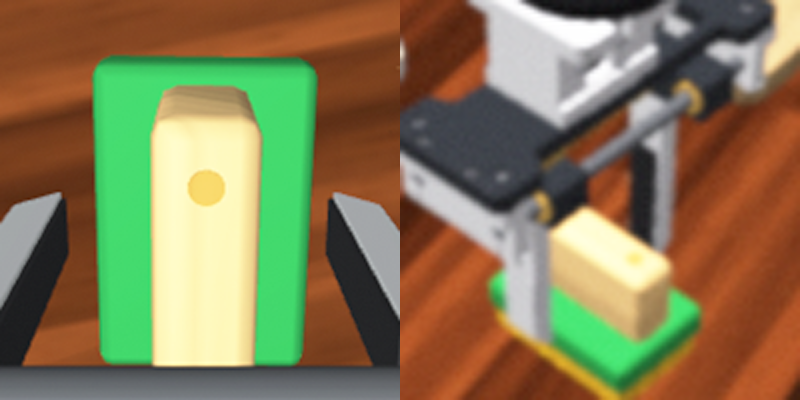

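The fingers now straddle the rib: in the left crop they are at columns 67 and 327 with the rib at 152–260. I'll close.

play_rows(
  translation=[
    [0,0,0],
    [0,0,0],
    [0,0,0],
    [0,0,0],
    [0,0,0],
    [0,0,0],
    [0,0,0],
    [0,0,0],
    [0,0,0],
    [0,0,0],
  ],
  yaw=[0,0,0,0,0,0,0,0,0,0],
  hand=0,
  force=40,
)

```text
clock: 9.25
eef_pos: [530.6, 216.0, -2.0]
eef_rot: [3.142, 0.0, -0.215]
wrist_force: [-1.0, -1.7, -0.8]
finger_gap: 23.6
finger_force: 40.0
```

Grasped: gap 23.6 mm at 40 N. Next I'll lift and carry it above the board's left end.

play_rows(
  translation=[
    [0,0,0.015],
    [0,0,0.04],
    [0,0,0.075],
    [0,0,0.1],
    [0.02,-0.045,0.1],
    [0.04,-0.09,0.1],
    [0.06,-0.135,0.1],
    [0.08,-0.18,0.1],
    [0.095,-0.22,0.1],
    [0.109,-0.257,0.1],
    [0.109,-0.257,0.1],
    [0.109,-0.257,0.1],
  ],
  yaw=[0,0,0,0,0.01,0.025,0.04,0.055,0.065,0.078,0.078,0.078],
)

```text
clock: 10.75
eef_pos: [639.4, -40.4, 98.5]
eef_rot: [-3.141, -0.0, -0.137]
wrist_force: [-1.1, -0.5, -2.1]
finger_gap: 23.6
finger_force: 40.0
```

Run:
```python
from h import *
from cell import eyes,telemetry
s=telemetry.read_state();print(s["eef_pos"],s["eef_rot"],s["wrist_force"],s["finger_gap"])
c=eyes.camera("wrist");M=wT(s,c);d=eyes.camera("side");t=eyes.camera("top")
b=cv2.resize(d["pixels"][60:260,200:420],(440,400),interpolation=2);a=cv2.resize(c["pixels"],(480,300))
o=np.zeros((400,800,3),np.uint8);o[:225,:360]=cv2.resize(c["pixels"],(360,225));o[:,360:]=b
cv2.imwrite("pics/w6.png",o[:,:,::-1])
# board from the initial top picture: contour -> world at z=22
t["pixels"]=cv2.imread("pics/top0.png")[:,:,::-1].copy()
k=blob(t["pixels"],*W,(345,110,515,240))[:,0]
w=np.array([onz(t,*p,22)[:2] for p in k],np.float32);q=cv2.minAreaRect(w);print("board",q,np.round(cv2.boxPoints(q)).tolist())
kg=blob(c["pixels"],(45,100,60),(80,255,255),(150,80,480,400));print(cv2.boundingRect(kg))
k=blob(c["pixels"],*W,(0,0,640,250));ap=cv2.approxPolyDP(cv2.convexHull(k),5,True)[:,0];print("wrist board",[(p.tolist(),np.round(onz(c,*p,22,M)[:2]).tolist()) for p in ap])
```

```text
[639.37892296 -40.35343113  98.48249475] [-3.14132784e+00 -1.37171722e-05 -1.37257742e-01] [-1.06325536 -0.48128793 -2.09272163] 23.605616631806157
board ((626.798828125, -137.5071258544922), (300.1206359863281, 218.51463317871094), 82.0228042602539) [[498.0, -271.0], [714.0, -301.0], [756.0, -4.0], [539.0, 26.0]]
(258, 159, 111, 88)
wrist board [([628, 67], [706.0, -296.0]), ([592, 249], [554.0, -277.0]), ([258, 249], [595.0, 17.0]), ([251, 79], [737.0, -3.0]), ([268, 54], [754.0, -19.0]), ([612, 54], [717.0, -283.0])]
```

View pics/w6.png

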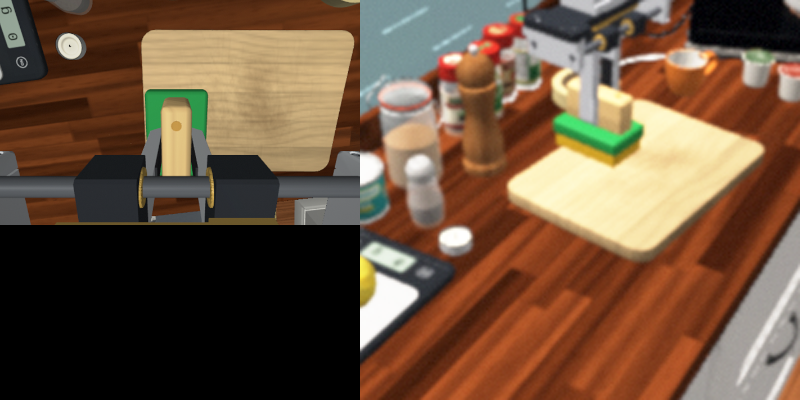

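The views show the block held level above the board's left end. The board measures 300 x 218.5 mm, centre (626.8, −137.5), yaw −0.139. I'll lower it in stages.

play_rows(
  translation=[
    [0,0,-0.025],
    [0,0,-0.05],
    [0,0,-0.065],
    [0,0,-0.073],
    [0,0,-0.076],
    [0,0,-0.078],
    [0,0,-0.079],
    [0,0,-0.0795],
    [0,0,-0.0795],
    [0,0,-0.0795],
  ],
  yaw=[0,0,0,0,0,0,0,0,0,0],
)

```text
clock: 12.15
eef_pos: [639.8, -40.9, 18.8]
eef_rot: [-3.142, -0.001, -0.137]
wrist_force: [1.4, 0.2, 0.7]
finger_gap: 24.2
finger_force: 40.0
```

play_rows(
  translation=[
    [0,0,-0.001],
    [0,0,-0.002],
    [0,0,-0.003],
    [0,0,-0.004],
    [0,0,-0.004],
    [0,0,-0.004],
    [0,0,-0.004],
  ],
  yaw=[0,0,0,0,0,0,0],
)

```text
clock: 13.02
eef_pos: [639.7, -41.0, 14.7]
eef_rot: [3.142, -0.0, -0.137]
wrist_force: [3.0, 1.3, 3.7]
finger_gap: 23.8
finger_force: 40.0
```

play_rows(
  translation=[
    [-0.0007,-0.005,0],
    [-0.0018,-0.013,0],
    [-0.0029,-0.021,0],
    [-0.004,-0.029,0],
    [-0.0052,-0.037,0],
    [-0.0063,-0.045,0],
    [-0.0074,-0.053,0],
    [-0.0085,-0.061,0],
    [-0.0097,-0.069,0],
    [-0.0108,-0.077,0],
    [-0.0119,-0.085,0],
    [-0.013,-0.093,0],
  ],
  yaw=[0,0,0,0,0,0,0,0,0,0,0,0],
)

```text
clock: 14.52
eef_pos: [626.5, -134.5, 14.5]
eef_rot: [3.142, 0.0, -0.137]
wrist_force: [0.1, 3.2, 3.6]
finger_gap: 23.8
finger_force: 40.0
```

Pressure is steady at about 5.7 N with z=14.5, so I'll continue the stroke.

play_rows(
  translation=[
    [-0.0011,-0.008,0],
    [-0.0022,-0.016,0],
    [-0.0034,-0.024,0],
    [-0.0045,-0.032,0],
    [-0.0056,-0.04,0],
    [-0.0067,-0.048,0],
    [-0.0078,-0.056,0],
    [-0.009,-0.064,0],
    [-0.0101,-0.072,0],
    [-0.0112,-0.08,0],
    [-0.0123,-0.088,0],
    [-0.0134,-0.096,0],
  ],
  yaw=[0,0,0,0,0,0,0,0,0,0,0,0],
)

```text
clock: 16.02
eef_pos: [613.1, -230.5, 14.5]
eef_rot: [-3.142, 0.0, -0.137]
wrist_force: [0.4, 3.5, 3.4]
finger_gap: 23.8
finger_force: 40.0
```

play_rows(
  translation=[
    [0,0,0],
    [0,0,0],
    [0,0,0],
    [0,0,0],
  ],
  yaw=[0,0,0,0],
)

```text
clock: 16.52
eef_pos: [613.2, -230.0, 14.6]
eef_rot: [3.141, -0.0, -0.137]
wrist_force: [-1.6, -2.9, 5.0]
finger_gap: 24.1
finger_force: 40.0
```

play_rows(
  translation=[
    [0,0,0.01],
    [0,0,0.03],
    [0,0,0.06],
    [0,0,0.09],
    [-0.006,0.025,0.1],
    [-0.018,0.08,0.1],
    [-0.03,0.135,0.1],
    [-0.043,0.19,0.1],
    [-0.055,0.245,0.1],
    [-0.067,0.3,0.1],
    [-0.078,0.345,0.1],
    [-0.083,0.37,0.1],
  ],
  yaw=[0,0,0,0,0,0,0,0,0,0,0,0],
)

```text
clock: 18.02
eef_pos: [529.4, 142.4, 115.8]
eef_rot: [-3.141, -0.0, -0.135]
wrist_force: [0.4, -0.5, -2.6]
finger_gap: 23.9
finger_force: 40.0
```

play_rows(
  translation=[
    [0,0,-0.02],
    [0,0,-0.05],
    [0,0,-0.08],
    [0,0,-0.095],
    [0,0,-0.105],
    [0,0,-0.11],
    [0,0,-0.113],
    [0,0,-0.115],
    [0,0,-0.116],
    [0,0,-0.116],
    [0,0,-0.116],
  ],
  yaw=[0,0,0,0,0,0,0,0,0,0,0],
)

```text
clock: 19.4
eef_pos: [530.4, 140.1, -1.2]
eef_rot: [-3.141, -0.001, -0.137]
wrist_force: [1.0, -0.0, -0.8]
finger_gap: 23.7
finger_force: 40.0
```

play_rows(
  translation=[
    [0,0,-0.001],
    [0,0,-0.001],
    [0,0,-0.001],
    [0,0,-0.001],
    [0,0,-0.001],
    [0,0,-0.001],
    [0,0,-0.001],
    [0,0,-0.001],
  ],
  yaw=[0,0,0,0,0,0,0,0],
  hand=0.65,
)

```text
clock: 20.4
eef_pos: [530.2, 140.1, -2.5]
eef_rot: [-3.142, 0.0, -0.137]
wrist_force: [-0.7, -0.2, -0.4]
finger_gap: 61.2
finger_force: 0.0
```

play_rows(
  translation=[
    [0,0,0.02],
    [0,0,0.06],
    [0,0,0.1],
    [0,0,0.15],
    [0,0,0.15],
    [0,0,0.15],
  ],
  yaw=[0,0,0,0,0,0],
)

```text
clock: 21.15
eef_pos: [529.8, 140.0, 146.9]
eef_rot: [3.141, 0.001, -0.137]
wrist_force: [0.5, -0.4, 0.3]
finger_gap: 61.0
finger_force: 0.0
```

Run:
```python
from h import *
from cell import eyes
c=eyes.camera("wrist");d=eyes.camera("side")
cv2.imwrite("pics/w7.png",np.hstack([cv2.resize(c["pixels"],(400,250)),cv2.resize(d["pixels"],(400,250))])[:,:,::-1])
```

```text
(no output)
```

View pics/w7.png

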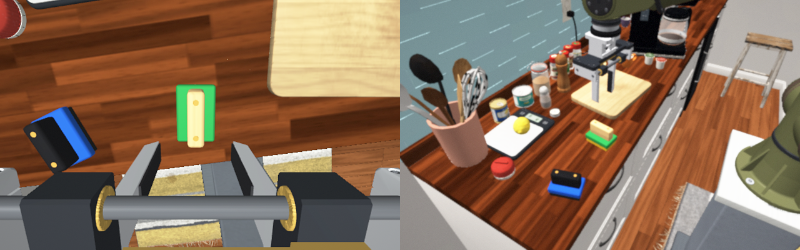

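The picture shows the green block upright at (196,117) in the wrist view. It is clear of the board and of the blue block, which hasn't moved.

```bash
python3 -c "
from cell import manip
print(manip.sign_off())"
```

```text
the job is handed in; nothing more can be done
None
```

I scrubbed the board from left to right in one stroke at about 5–6 N, stood the green block upright on the worktop clear of the board and the untouched blue block, and handed the job in at about 21 s; no verdict came back.

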